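# Stamp the form and hold the self-inking stamp down

### The job

Take the blue self-inking stamp out of its tray and stand it upright in the blue-framed box on the clipboard form, centred and square in the frame, with its white index strip towards the bottom edge of the form (away from the steel clip). Press its sprung handle straight down as far as it goes, but without bearing down hard, and finish while still gripping the handle and holding it down so that the ink takes. Do not press the stamp down anywhere else, and leave the red stamp standing in the tray.

Things in the scene. Friction and masses are not known exactly. Their poses are not given: they have to be found in the camera images.
- stamp_blue: self-inking stamp with blue handle, about 120 g, standing in either bay of the tray. Origin: centre of the underside of its black foot ring, 36 mm (x) by 64 mm (y); z up; -x is the front, with a white index strip. 98 mm tall with handle up: the blue cap to grip, 34 mm thick in x and 70 mm wide in y, spans 76 to 98 mm up; under it is the black pad cartridge (29 mm thick, 47 to 58 mm up)
- stamp_blue_grip (a point): point in the middle of the blue cap, on the stamp's upright axis, 85 mm above the underside of the foot with the handle up; it moves with the handle. x and y as for the stamp
- stamp_blue_front (a point): middle of the front side of the blue stamp's foot, 18 mm in front (-x) of its axis, 4 mm above its underside
- stamp_blue_handle (a joint): how far the blue handle is pressed down into the frame, m: 0 up (sprung), 0.016 at the stop. The spring pushes back with 4 N at the beginning and 10 N at the stop, so 10 to 15 N is plenty and over 25 N is bearing down hard; lifting by the handle lifts the whole stamp
- stamp_red: the same stamp with a red handle, standing in the other bay of the tray; to be left there
- tray: grey plastic stamp tray, fixed, 62 mm (x) by 182 mm (y) by 14 mm high, origin centre of the underside, z up. Two bays 10 mm deep, floor 4 mm above the underside, centres at y = +42 and -42 mm, 1.5 mm wider than the stamp's foot all round; the stamps' x and y lie along the tray's. Tall books stand along the back of the desk
- clipboard: small dark-wood clipboard, fixed, 228 mm (x) by 162 mm (y), lying on the desk mat, with a white form on it; origin centre of the underside, z up; +x is the top end with the 18 mm high steel clip, -x the bottom edge of the form. The paper's surface is 5 mm above the underside
- stamp_box (a point): centre of the blue-framed box printed on the form, on the paper's surface, axes as the clipboard's: the frame is 48 mm (x) by 76 mm (y), 6 mm larger than the stamp's foot all round; it lies 56 mm towards the bottom edge and 30 mm to the -y side of the clipboard's centre
Things that resemble listed ones, but are neither listed nor needed, are in the scene too. What is shaped like the stamp_blue but orange is not meant.

How it is judged:
By the outcome, as a careful person would: the job done as asked, in the order asked, and still so for the second after the job is handed in, while the arm keeps its last pose, push and grip.
It also fails if it takes over 38 s, if anything falls off the work surface, if the arm or the gripper's body presses on something with over 40 N, if the wrist force passes 120 N, or if a joint passes its speed limit or range.

### The arm

A 6-joint arm with a two-finger parallel gripper is mounted at the origin on a cart in front of the work surface, level with it; the furniture and walls round the work are solid. World frame = base frame: x ahead of the robot, y to its left, z up, the work surface at z = 0. Lengths are in m, angles in rad, forces in N, time in s.
With the tool pointing down it reaches from about 0.35 to 0.95 m from the base axis. Payload 17.4 kg.
Tool frame: the origin (TCP) lies at the very end of the fingers, on their centre line; the grasp point (between the pads) lies 19 mm behind it; z points along the fingers, y is the line along which they close (so a half turn about z gives the same grasp; the last joint's range is limited). The gripper opens to 93 mm and grips with 3 to 60 N. Pads are 15 mm wide; open, the fingers measure 128 mm over their backs; the gripper's body (75 mm by 188 mm) begins 65 mm behind the grasp point.
Start: joints at [1.309, 0.116, 1.442, -0, 1.584, -0.038], TCP at [0.15, 0.658, 0.219] pointing down, gripper open.
Joint ranges: [-2.83, 2.83], [-0.83, 2.19], [0.07, 2.5], [-1.14, 4.28], [0.01, 3], [-2.97, 2.97]. Speed limits (rad/s): [1.89, 1.89, 2.22, 3.14, 3.14, 3.14].

### API

Orientations are given as a unit quaternion [x, y, z, w].
In Python, from station import r, imaging gives the robot as it stands.
- The arm moves only by the shell command python3 -m inch 'ROWS' [FORCE]. ROWS is JSON, a list of rows, each a list of 3 entries, a list of its own where there are three numbers: the shift along the tool's x, y, z in m, then the turn, a rotation vector about the tool's x, y, z in rad, then the opening, from 0 (shut) to 1 (fully open). In form: [[[x, y, z], [rx, ry, rz], hand], ...]. A call has 1 to 10 rows; each row is the pose to reach, as a shift and turn from the pose commanded when the call began, along the tool's axes at that moment; what a row does not reach only later rows make up. A row lasts 1/10 s, in which the tool goes at most 50 mm and 8.59 degrees, less where a joint would pass 70% of its speed; a pose out of reach is approached as far as the arm can. A call with a gripper value outside its range is refused whole. The fingers move at their own pace and stop on an object; FORCE is the grip in N (left out, the last holds). Time passes only in rows, so rows that repeat a pose let the fingers close. It gives the time, the measured TCP pose, the force, the opening and the grip force at its end, in the units of the state.
- r.sense(): the state, without advancing time (a new reading comes with each control period).
- imaging.grab_frame(name): name is "scene" or "top" or "wrist"; returns a dict with "pixels" (384x512x3 uint8, red, green, blue), "fx", "fy", "cx", "cy" (pixels), "R" (3x3) and "t" (3): a world point X has camera coordinates R X + t; the wrist camera has in their place "tool_from_camera" (4x4, takes a point from camera to tool coordinates, whose origin is the TCP and whose axes are the flange's). Camera axes: x right, y down, z forward; pixel columns grow to the right and rows downward; lengths in m; the calibration is good to about 2 mm. A picture is of the moment at which its call begins: read the wrist's pose just before it. There is no depth.
- r.finish_job(): hands the job in; it is judged then, once.
The state is a dict: "clock": time; "qpos": joint angles; "dq": joint speeds; "tau": joint torques, N m; "tcp_pos": TCP position; "tcp_rot": TCP orientation; "contact_force": force on the tool from outside, world axes, zero at the start; "ft_torque": the same for the moment, N m; "width": opening from 0.0 (shut) to 1.0 (fully open); "finger_force": force on a finger pad.
Only numpy, scipy, OpenCV 4.12 (cv2) and the standard library are available. Lean on these libraries where they do the work, as an engineer would, in place of code of your own. Each camera call takes 0.05 s, during which the arm holds its last target. There are 200 camera calls.

## Working session

There is one attempt and no reset: what is moved stays moved. The work goes in short steps, Python scripts to look and compute and a shell command to move; the robot and the scene stay as the last step left them, time stands still between calls to the robot, and variables do not carry over. Pictures are saved under pics/ and viewed, at most 10 in all, crops included, and the job is handed in when it is done.

```bash
mkdir -p pics
cat > h.py <<'E'
import cv2, numpy as np
from station import r, imaging
def grab(n):
    s=r.sense(); f=imaging.grab_frame(n); return s,f
def save(f,p): cv2.imwrite(p,f["pixels"][:,:,::-1])
E
python3 - <<'E'
from h import *
for n in("top","scene"):
    s,f=grab(n); save(f,f"pics/{n}.png"); np.savez(f"{n}.npz",**f)
    print(n,f["fx"],f["cx"],f["cy"],np.round(-np.array(f["R"]).T@f["t"],3),np.round(f["R"],2).tolist())
print(s)
E
```

```text
top 377.14408577777704 251.74150466682707 190.705099275223 [0.46  0.11  0.936] [[-0.01, -1.0, -0.0], [-1.0, 0.01, -0.09], [0.09, 0.0, -1.0]]
scene 450.3335019747042 256.39174234986643 195.52274458799278 [-0.074 -0.24   0.88 ] [[0.47, -0.88, 0.0], [-0.66, -0.36, -0.66], [0.58, 0.31, -0.75]]
{'clock': 0.05, 'qpos': array([ 1.30919475e+00,  1.16448674e-01,  1.44226193e+00,  2.06480889e-06,
        1.58398203e+00, -3.77829286e-02]), 'dq': array([ 1.79712244e-04, -1.69521050e-03, -7.61035455e-04,  2.35886794e-04,
        2.30957865e-04, -9.08170463e-05]), 'tau': array([ 3.87827822e-03, -7.23599839e+01, -6.24505377e+01,  7.82869407e-02,
        2.33860023e-02,  1.27871874e-05]), 'tcp_pos': array([0.14976407, 0.65796933, 0.21793241]), 'tcp_rot': array([ 1.11675852e-01,  9.93744535e-01, -5.43684838e-04, -8.30427910e-05]), 'contact_force': array([-0.37183048, -0.81780177, -0.31851643]), 'ft_torque': array([-0.02141226, -0.00690265,  0.03314728]), 'finger_force': 0.0, 'width': 1.000479573430524}
```

View pics/top.png

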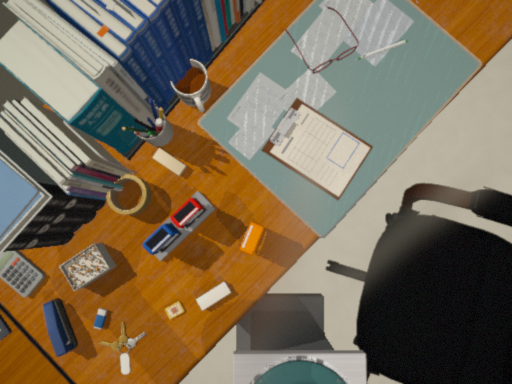

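View pics/scene.png

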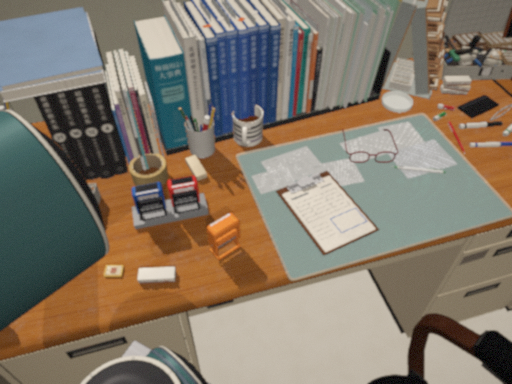

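```bash
cat >> h.py <<'E'
def ray(f,u,v,z):
    R=np.array(f["R"]);c=-R.T@np.array(f["t"])
    d=R.T@np.array([(u-f["cx"])/f["fx"],(v-f["cy"])/f["fy"],1]);return (c+d*(z-c[2])/d[2])
E
python3 - <<'E'
from h import *
t=dict(np.load("top.npz"));s=dict(np.load("scene.npz"))
a=cv2.resize(t["pixels"][180:270,130:230],(400,360),interpolation=3)
b=cv2.resize(s["pixels"][165:240,120:220],(400,300),interpolation=3)
c=cv2.resize(t["pixels"][90:205,255:380],(400,368),interpolation=3)
im=np.zeros((600,800,3),np.uint8);im[:360,:400]=a;im[:300,400:]=b;
im[300:,400:]=cv2.resize(c,(326,300))[:, :326] if 0 else cv2.copyMakeBorder(cv2.resize(c,(326,300)),0,0,0,74,0)
cv2.imwrite("pics/zoom.png",im[:,:,::-1])
hsv=cv2.cvtColor(t["pixels"],cv2.COLOR_RGB2HSV)
def rect(m,z,n):
    k=cv2.connectedComponentsWithStats(m.astype(np.uint8))
    for i in range(1,k[0]):
        if k[2][i,4]<60: continue
        p=cv2.boxPoints(cv2.minAreaRect(np.argwhere(k[1]==i)[:,::-1].astype(np.float32)))
        P=np.array([ray(t,*q,z)[:2] for q in p]);e=P[1]-P[0];g=P[2]-P[1]
        print(n,k[2][i].tolist(),np.round(P.mean(0),4),"sides",np.round([np.hypot(*e),np.hypot(*g)],3),"ang",np.round(np.degrees([np.arctan2(*e[::-1]),np.arctan2(*g[::-1])]),1))
H,S,V=hsv[...,0],hsv[...,1],hsv[...,2]
y,x=np.mgrid[:384,:512]
roi=(x>130)&(x<230)&(y>180)&(y<270)
rect(roi&(H>100)&(H<128)&(S>110),.1,"blue")
rect(roi&((H<4)|(H>172))&(S>150),.1,"red")
roi=(x>255)&(x<380)&(y>90)&(y<205)
rect(roi&(V>190)&(S<60),.006,"form")
E
```

```text
blue [143, 224, 36, 30, 239] [0.4313 0.3143] sides [0.078 0.036] ang [ -47.7 -137.4]
red [170, 198, 34, 30, 181] [0.4863 0.2566] sides [0.071 0.036] ang [ -47.8 -137.9]
form [271, 105, 98, 91, 4180] [ 0.6441 -0.0595] sides [0.147 0.204] ang [ -33.4 -124.5]
```

View pics/zoom.png

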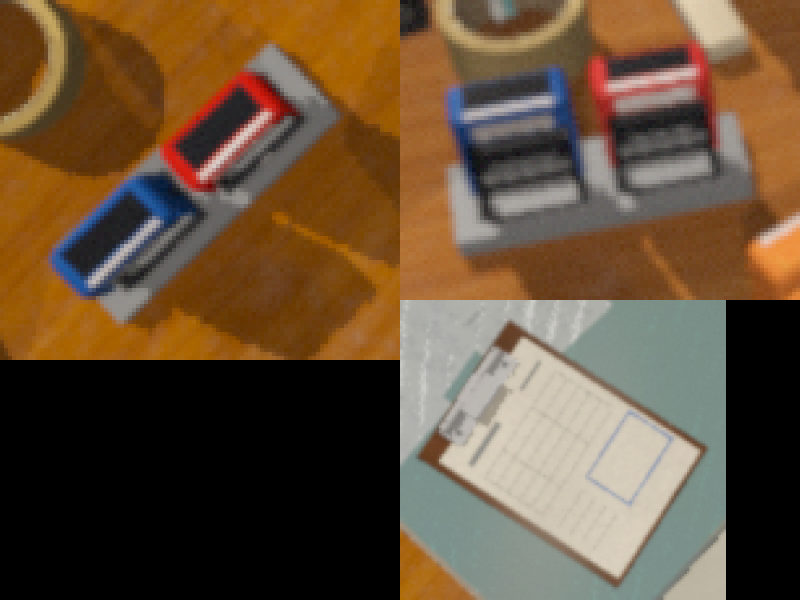

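The blue stamp stands in the left bay and its white strip faces the lower right of the top view. The clip is at the upper left of the form, so the placing needs about +14° of yaw. I'll go above the stamp.

```bash
python3 -m inch '[[[-0.35,-0.273,0],[0,0,0.609],1],[[-0.35,-0.273,0],[0,0,0.609],1],[[-0.35,-0.273,0],[0,0,0.609],1],[[-0.35,-0.273,0],[0,0,0.609],1],[[-0.35,-0.273,0],[0,0,0.609],1],[[-0.35,-0.273,0],[0,0,0.609],1],[[-0.35,-0.273,0],[0,0,0.609],1],[[-0.35,-0.273,0],[0,0,0.609],1],[[-0.35,-0.273,0],[0,0,0.609],1],[[-0.35,-0.273,0],[0,0,0.609],1]]'
python3 -m inch '[[[0,0,0],[0,0,0],1],[[0,0,0],[0,0,0],1]]'
cat >> h.py <<'E'
from scipy.spatial.transform import Rotation as Ro
def wrist():
    s,f=grab("wrist"); T=np.array(f["tool_from_camera"])
    W=np.eye(4);W[:3,:3]=Ro.from_quat(s["tcp_rot"]).as_matrix();W[:3,3]=s["tcp_pos"]
    C=W@T; f["R"]=C[:3,:3].T; f["t"]=-C[:3,:3].T@C[:3,3]; return s,f
def rect(f,m,z,n,amin=60):
    k=cv2.connectedComponentsWithStats(m.astype(np.uint8))
    for i in range(1,k[0]):
        if k[2][i,4]<amin: continue
        p=cv2.boxPoints(cv2.minAreaRect(np.argwhere(k[1]==i)[:,::-1].astype(np.float32)))
        P=np.array([ray(f,*q,z)[:2] for q in p]);e=P[1]-P[0];g=P[2]-P[1]
        print(n,k[2][i].tolist(),np.round(P.mean(0),4),"sides",np.round([np.hypot(*e),np.hypot(*g)],4),"ang",np.round(np.degrees([np.arctan2(*e[::-1]),np.arctan2(*g[::-1])]),1))
E
python3 - <<'E'
from h import *
s,f=wrist(); save(f,"pics/w1.png"); np.savez("w1.npz",**f)
print(s["clock"],s["tcp_pos"],Ro.from_quat(s["tcp_rot"]).as_matrix().round(3).tolist(), (-f["R"].T@f["t"]).round(3),f["R"].round(2).tolist())
h=cv2.cvtColor(f["pixels"],cv2.COLOR_RGB2HSV);H,S,V=h[...,0],h[...,1],h[...,2]
rect(f,(H>100)&(H<128)&(S>110),.1,"blue",200)
# box frame from the top view
t=dict(np.load("top.npz"));h=cv2.cvtColor(t["pixels"],cv2.COLOR_RGB2HSV);H,S,V=h[...,0],h[...,1],h[...,2]
y,x=np.mgrid[:384,:512]
rect(t,(x>300)&(x<365)&(y>130)&(y<185)&(H>100)&(H<130)&(S>30),.006,"box",15)
E
```

```text
clock: 1.1
tcp_pos: [0.4329, 0.3108, 0.2184]
tcp_rot: [0.407, 0.914, -0.0, 0.0]
contact_force: [-1.2, 0.3, 0.2]
width: 1.0
finger_force: 0.0
clock: 1.3
tcp_pos: [0.43, 0.3149, 0.2185]
tcp_rot: [0.404, 0.915, -0.0, -0.0]
contact_force: [0.5, -0.1, 1.9]
width: 1.002
finger_force: 0.0
1.3 [0.43003698 0.31487168 0.2184884 ] [[-0.673, 0.739, -0.0], [0.739, 0.673, 0.0], [0.0, -0.0, -1.0]] [0.383 0.368 0.385] [[0.74, 0.67, -0.0], [0.65, -0.72, 0.26], [0.17, -0.19, -0.97]]
blue [407, 121, 105, 25, 1524] [0.522  0.4682] sides [0.016  0.0899] ang [130.1  34.1]
blue [241, 137, 39, 84, 1474] [0.4271 0.322 ] sides [0.0322 0.0743] ang [ 42.3 -46.8]
```

View pics/w1.png

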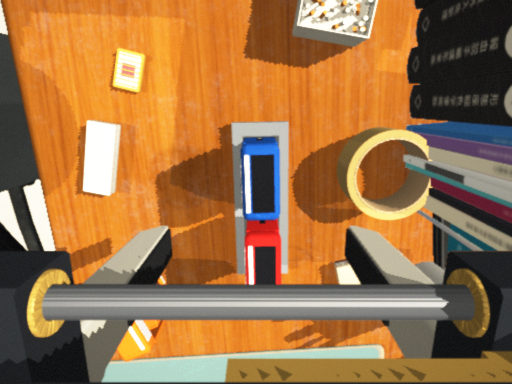

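The blue cap spans columns 241–280 and rows 137–221, and the red one is below it. The tape roll at column 345 and beyond stays clear of the fingers. The tool's yaw already matches the stamp, so I'll descend and grip.

```bash
python3 -m inch '[[[0.004,0.0017,0.03],[0,0,0],1],[[0.004,0.0017,0.06],[0,0,0],1],[[0.004,0.0017,0.09],[0,0,0],1],[[0.004,0.0017,0.115],[0,0,0],1],[[0.004,0.0017,0.135],[0,0,0],1],[[0.004,0.0017,0.147],[0,0,0],1],[[0.004,0.0017,0.147],[0,0,0],1],[[0.004,0.0017,0.147],[0,0,0],0.6]]' 40
python3 -m inch '[[[0,0,0],[0,0,0],0.2],[[0,0,0],[0,0,0],0.2],[[0,0,0],[0,0,0],0.2],[[0,0,0],[0,0,0],0.2],[[0,0,0],[0,0,0],0.2],[[0,0,0],[0,0,0],0.2],[[0,0,0],[0,0,0],0.2]]' 40
```

```text
clock: 2.15
tcp_pos: [0.4291, 0.319, 0.0724]
tcp_rot: [0.404, 0.915, 0.0, 0.0]
contact_force: [0.6, 1.0, -0.0]
width: 0.953
finger_force: 0.0
clock: 2.85
tcp_pos: [0.4291, 0.3184, 0.0716]
tcp_rot: [0.404, 0.915, -0.0, -0.0]
contact_force: [0.2, -0.2, -0.9]
width: 0.363
finger_force: 37.1
```

```bash
python3 -m inch '[[[0,0,-0.005],[0,0,0],0.2],[[0,0,-0.012],[0,0,0],0.2],[[0,0,-0.03],[0,0,0],0.2],[[0,0,-0.06],[0,0,0],0.2],[[0,0,-0.09],[0,0,0],0.2],[[0,0,-0.12],[0,0,0],0.2],[[0,0,-0.135],[0,0,0],0.2],[[0,0,-0.135],[0,0,0],0.2],[[0,0,-0.135],[0,0,0],0.2]]' 40
python3 - <<'E'
from h import *
s,f=wrist(); save(f,"pics/w2.png"); np.savez("w2.npz",**f)
# blue frame pixels in top view: fine look
t=dict(np.load("top.npz"));p=t["pixels"].astype(int)
y,x=np.mgrid[:384,:512]
m=(x>300)&(x<368)&(y>125)&(y<190)&(p[...,2]-p[...,0]>8)&(p[...,2]>100)
mm=np.zeros_like(m);k=cv2.connectedComponentsWithStats(m.astype(np.uint8))
print(k[2][1:][k[2][1:,4]>8].tolist())
rect(t,cv2.dilate(m.astype(np.uint8),np.ones((2,2))),.007,"box",20)
E
```

```text
clock: 3.75
tcp_pos: [0.4289, 0.3183, 0.2056]
tcp_rot: [0.404, 0.915, -0.0, -0.0]
contact_force: [0.6, -0.9, -0.8]
width: 0.364
finger_force: 39.8
[[344, 126, 24, 16, 200], [349, 150, 6, 9, 11], [346, 157, 22, 33, 363]]
box [344, 126, 25, 17, 242] [ 0.6824 -0.151 ] sides [0.0602 0.0408] ang [-90.4 178.1]
box [342, 132, 9, 6, 21] [ 0.681  -0.1264] sides [0.0069 0.0223] ang [ -27.5 -117.7]
box [332, 139, 8, 11, 25] [ 0.6572 -0.0993] sides [0.0311 0.0041] ang [ -34.5 -124.9]
box [352, 138, 8, 8, 24] [ 0.6646 -0.1505] sides [0.0072 0.0247] ang [ -45.6 -136.6]
box [349, 150, 7, 10, 27] [ 0.6305 -0.1394] sides [0.0275 0.0055] ang [ -34.7 -124.9]
box [346, 157, 23, 34, 419] [ 0.5721 -0.1665] sides [0.1    0.0429] ang [ -34. -124.]
```

View pics/w2.png

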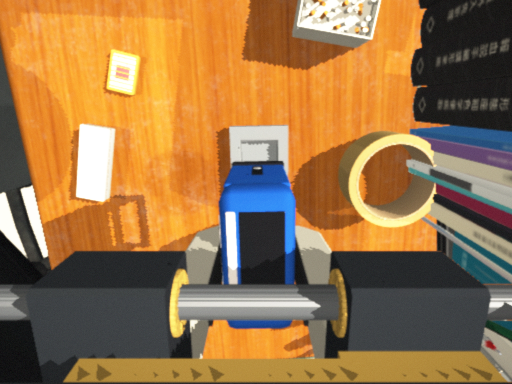

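The stamp is held upright, with its white strip at column 232 on the image left (stamp −x). Next I'll compute the box centre from the corners I read off the zoom.

Run:
```python
from h import *
t=dict(np.load("top.npz"))
P=np.array([ray(t,u,v,.007)[:2] for u,v in[(342.4,132.6),(359.3,142.5),(344,167.8),(326.7,157.5)]])
print(P.round(4),P.mean(0))
for a,b in((0,1),(1,2),(2,3),(3,0)):
    d=P[b]-P[a];print(np.hypot(*d).round(4),np.degrees(np.arctan2(d[1],d[0])).round(1))
s=r.sense();M=Ro.from_quat(s["tcp_rot"]).as_matrix()
a=np.radians(56);tx=np.array([-np.sin(a),np.cos(a)])
g=P.mean(0)-.1*tx;print(g,M[:2,:2].T@(g-s["tcp_pos"][:2]),s["qpos"])
```

```text
[[ 0.6862 -0.1171]
 [ 0.6607 -0.1586]
 [ 0.5972 -0.1185]
 [ 0.6234 -0.0762]] [ 0.64187399 -0.11760608]
0.0487 -121.6
0.0751 147.8
0.0498 58.2
0.0749 -33.0
[ 0.72477775 -0.17352537] [-0.56294812 -0.11174928] [ 5.90659891e-01 -1.89087852e-01  1.76050402e+00 -2.39539625e-05
  1.57214485e+00 -1.47321037e-01]
```

```bash
python3 -m inch '[[[-0.02,-0.004,0],[0,0,0],0.2],[[-0.055,-0.011,0],[0,0,-0.03],0.2],[[-0.095,-0.019,0],[0,0,-0.06],0.2],[[-0.135,-0.027,0],[0,0,-0.09],0.2],[[-0.175,-0.035,0],[0,0,-0.12],0.2],[[-0.215,-0.043,0],[0,0,-0.15],0.2],[[-0.255,-0.051,0],[0,0,-0.18],0.2],[[-0.295,-0.059,0],[0,0,-0.21],0.2],[[-0.335,-0.067,0],[0,0,-0.24],0.2],[[-0.37,-0.074,0],[0,0,-0.262],0.2]]' 40
python3 - <<'E'
from h import *
s=r.sense();M=Ro.from_quat(s["tcp_rot"]).as_matrix();print(s["tcp_pos"],M[:2,:2].T@(np.array([.7248,-.1735])-s["tcp_pos"][:2]))
E
```

```text
clock: 4.8
tcp_pos: [0.6235, -0.007, 0.2046]
tcp_rot: [0.281, 0.96, -0.0, -0.001]
contact_force: [0.7, 0.6, -0.3]
width: 0.366
finger_force: 39.8
[ 0.6234956  -0.00699974  0.20456184] [-0.17514764 -0.08548775]
```

```bash
python3 -m inch '[[[-0.034,-0.017,0],[0,0,0],0.2],[[-0.068,-0.034,0],[0,0,0],0.2],[[-0.102,-0.051,0],[0,0,0],0.2],[[-0.136,-0.068,0],[0,0,0],0.2],[[-0.16,-0.08,0],[0,0,0],0.2],[[-0.17,-0.083,0],[0,0,0],0.2],[[-0.17,-0.083,0],[0,0,0],0.2],[[-0.17,-0.083,0],[0,0,0],0.2]]' 40
python3 - <<'E'
from h import *
s,f=wrist(); save(f,"pics/w3.png"); np.savez("w3.npz",**f); np.save("w3s.npy",np.r_[s["tcp_pos"],s["tcp_rot"]])
E
```

```text
clock: 5.6
tcp_pos: [0.721, -0.166, 0.2057]
tcp_rot: [0.281, 0.96, 0.0, -0.001]
contact_force: [-0.4, 0.4, -0.0]
width: 0.365
finger_force: 39.8
```

View pics/w3.png

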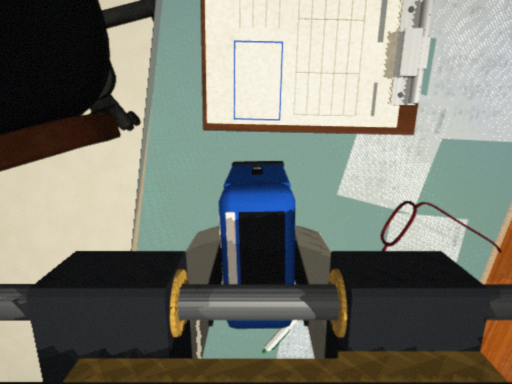

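```bash
cat > box.py <<'E'
from h import *
def box(f,roi,z):
    p=f["pixels"].astype(int);y,x=np.mgrid[:384,:512]
    m=(x>roi[0])&(x<roi[1])&(y>roi[2])&(y<roi[3])&(p[...,2]-p[...,0]>25)
    rect(f,m,z,"box",100)
E
python3 - <<'E'
from box import *
f=dict(np.load("w3.npz"));w=np.load("w3s.npy")
for z in(.005,.007): box(f,(222,295,30,128),z)
M=Ro.from_quat(w[3:]).as_matrix();print(w[:3],M.round(4).tolist(),"tool y angle",np.degrees(np.arctan2(M[1,1],M[0,1])))
# cap top in tool frame
p=f["pixels"].astype(int);y,x=np.mgrid[:384,:512]
for v in range(158,200,3):
    c=np.where((p[v,200:310,2]-p[v,200:310,0]>40))[0]+200
    print(v,(c.min(),c.max()) if len(c) else None,p[v,235].tolist(),end=" | ")
print()
for v in (178,182,186,190,194,325):
    X=ray(f,257,v,w[2]+.0304)-w[:3];print(v,(M.T@X).round(4))
E
```

```text
box [234, 40, 49, 81, 380] [ 0.6417 -0.1142] sides [0.0488 0.0795] ang [ 57.3 -31.7]
box [234, 40, 49, 81, 380] [ 0.6418 -0.1142] sides [0.0485 0.0791] ang [ 57.3 -31.7]
[ 0.72101256 -0.16601143  0.20570919] [[-0.8416, 0.5401, -0.0013], [0.5401, 0.8416, 0.0006], [0.0015, -0.0002, -1.0]] tool y angle 57.31163926959468
158 None [130, 162, 148] | 161 None [83, 105, 95] | 164 None [28, 28, 30] | 167 (np.int64(232), np.int64(283)) [12, 35, 74] | 170 (np.int64(230), np.int64(284)) [15, 35, 75] | 173 (np.int64(229), np.int64(285)) [14, 35, 77] | 176 (np.int64(228), np.int64(287)) [10, 35, 74] | 179 (np.int64(226), np.int64(288)) [11, 34, 76] | 182 (np.int64(225), np.int64(289)) [15, 40, 81] | 185 (np.int64(224), np.int64(290)) [14, 34, 76] | 188 (np.int64(224), np.int64(290)) [20, 46, 97] | 191 (np.int64(223), np.int64(291)) [18, 60, 133] | 194 (np.int64(222), np.int64(293)) [24, 76, 168] | 197 (np.int64(220), np.int64(294)) [28, 83, 179] | 
178 [ 0.0408  0.0004 -0.0303]
182 [ 0.039   0.0004 -0.0303]
186 [ 0.0373  0.0004 -0.0303]
190 [ 0.0356  0.0004 -0.0303]
194 [ 0.0338  0.0004 -0.0304]
325 [-0.0301  0.0003 -0.0304]
```

```bash
python3 -m inch '[[[0.03,0,0],[0,0,0],0.2],[[0.065,0,0.01],[0,0,0],0.2],[[0.093,0,0.03],[0,0,0],0.2],[[0.093,0,0.06],[0,0,0],0.2],[[0.093,0,0.09],[0,0,0],0.2],[[0.093,0,0.11],[0,0,0],0.2],[[0.093,0,0.12],[0,0,0],0.2],[[0.093,0,0.12],[0,0,0],0.2],[[0.093,0,0.12],[0,0,0],0.2]]' 40
python3 - <<'E'
from h import *
s,f=wrist(); np.savez("w4.npz",**f); np.save("w4s.npy",np.r_[s["tcp_pos"],s["tcp_rot"]]); print(s["tcp_pos"])
cv2.imwrite("pics/w4.png",cv2.resize(f["pixels"][130:260,150:370],(792,468),interpolation=2)[:,:,::-1])
E
```

```text
clock: 6.55
tcp_pos: [0.6435, -0.1163, 0.0879]
tcp_rot: [0.281, 0.96, 0.0, 0.001]
contact_force: [0.0, -0.4, -0.6]
width: 0.364
finger_force: 39.8
[ 0.64353256 -0.11628239  0.08789098]
```

View pics/w4.png

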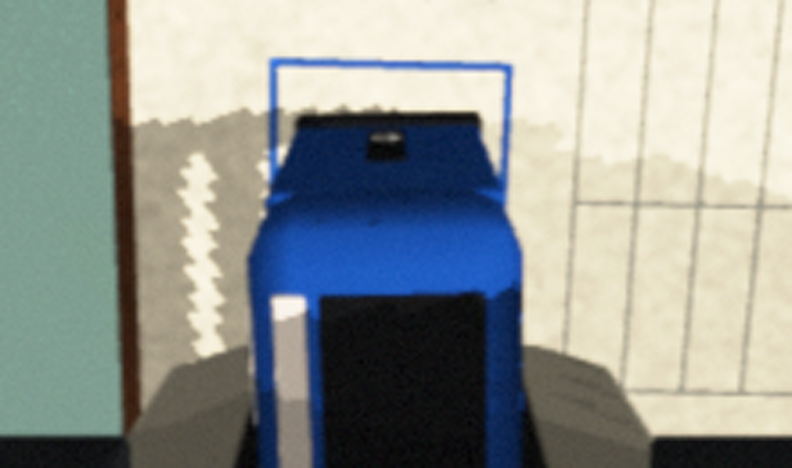

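Run:
```python
from h import *
f=dict(np.load("w4.npz"));w=np.load("w4s.npy");M=Ro.from_quat(w[3:]).as_matrix()
p=f["pixels"].astype(int)
q=lambda u,v,z:(M.T@(ray(f,150+u/3.6,130+v/3.6,z)-w[:3]))[:2].round(4)
print("frame",q(272,61,.0065),q(511,66,.0065),"sides low",q(277,150,.0065),q(505,170,.0065))
for dz in (0.,.004,.008):print("foot",dz,q(297,116,w[2]-.0676+dz),q(481,117,w[2]-.0676+dz))
# subpixel rows
b=p[...,2]-p[...,0]
for c in (232,245,258,270,284):
    col=b[140:158,c];k=np.clip(col-0,0,None)*(col>15)
    d=p[150:172,c].sum(1);e=np.diff(d);print(c,"frame row",(np.arange(140,158)*k).sum()/max(k.sum(),1),"foot drop row",150+e.argmin(),d.tolist())
```

```text
frame [ 0.0402 -0.0233] [0.0391 0.026 ] sides low [ 0.0215 -0.0227] [0.0172 0.0253]
foot 0.0 [ 0.031  -0.0173] [0.0308 0.019 ]
foot 0.004 [ 0.0317 -0.017 ] [0.0315 0.0187]
foot 0.008 [ 0.0324 -0.0167] [0.0322 0.0184]
232 frame row 146.796 foot drop row 160 [711, 708, 698, 693, 700, 710, 715, 716, 713, 710, 662, 473, 338, 217, 162, 185, 203, 178, 143, 120, 125, 117]
245 frame row 147.2409090909091 foot drop row 160 [712, 718, 717, 716, 709, 710, 711, 711, 676, 527, 408, 226, 74, 68, 82, 100, 120, 109, 120, 110, 111, 129]
258 frame row 147.60169491525423 foot drop row 160 [703, 712, 715, 719, 723, 721, 722, 718, 712, 686, 548, 201, 64, 70, 78, 88, 135, 264, 335, 151, 55, 22]
270 frame row 147.77165354330708 foot drop row 160 [702, 709, 710, 711, 713, 715, 716, 715, 717, 715, 645, 229, 63, 82, 104, 111, 127, 127, 122, 114, 120, 128]
284 frame row 147.93478260869566 foot drop row 169 [702, 704, 699, 702, 714, 721, 721, 723, 719, 718, 717, 704, 672, 603, 557, 557, 558, 566, 562, 489, 349, 226]
```

```bash
cat > fit.py <<'E'
from h import *
f=dict(np.load("w3.npz"));w=np.load("w3s.npy");M=Ro.from_quat(w[3:]).as_matrix()
p=f["pixels"].astype(float);b=np.clip(p[...,2]-p[...,0]-5,0,None)
def line(rows,cols,vert):
    pts=[]
    if vert:
        for v in range(*rows):
            k=b[v,cols[0]:cols[1]];pts.append((np.average(np.arange(*cols),weights=k+1e-9),v))
    else:
        for u in range(*cols):
            k=b[rows[0]:rows[1],u];pts.append((u,np.average(np.arange(*rows),weights=k+1e-9)))
    Q=np.array([(M.T@(ray(f,u,v,.0065)-w[:3]))[:2] for u,v in pts],np.float32)
    l=cv2.fitLine(Q,cv2.DIST_HUBER,0,.01,.01).ravel();d=l[:2]*np.sign(l[:2][np.abs(l[:2]).argmax()])
    th=np.arctan2(d[1],d[0]) if vert else np.arctan2(-d[0],d[1])
    print(np.degrees(th).round(2),Q.mean(0).round(4));
line((48,114),(228,241),1);line((48,114),(276,289),1);line((36,47),(240,278),0);line((113,125),(240,278),0)
E
python3 fit.py
```

```text
1.09 [ 0.0947 -0.0242]
1.3 [0.0947 0.0244]
0.99 [0.1327 0.0014]
1.5 [0.0558 0.0014]
```

```bash
python3 -m inch '[[[0.0024,0.0005,0.004],[0,0,0.018],0.2],[[0.0024,0.0005,0.008],[0,0,0.018],0.2],[[0.0024,0.0005,0.011],[0,0,0.018],0.2],[[0.0024,0.0005,0.011],[0,0,0.018],0.2],[[0.0024,0.0005,0.011],[0,0,0.018],0.2]]' 40
python3 - <<'E'
from h import *
s,f=wrist(); np.savez("w5.npz",**f); np.save("w5s.npy",np.r_[s["tcp_pos"],s["tcp_rot"]]); print(s["tcp_pos"])
cv2.imwrite("pics/w5.png",cv2.resize(f["pixels"][130:230,200:320],(720,600),interpolation=2)[:,:,::-1])
E
```

```text
clock: 7.1
tcp_pos: [0.6416, -0.1148, 0.0761]
tcp_rot: [0.29, 0.957, 0.0, 0.0]
contact_force: [-1.9, 0.4, 3.2]
width: 0.366
finger_force: 39.8
[ 0.64159051 -0.11483331  0.07605147]
```

View pics/w5.png

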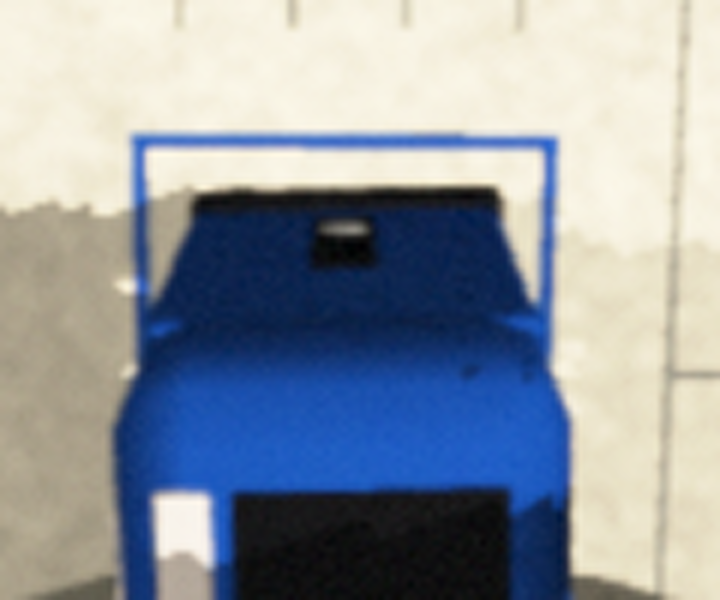

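Run:
```python
from h import *
f=dict(np.load("w5.npz"));w=np.load("w5s.npy");M=Ro.from_quat(w[3:]).as_matrix()
p=f["pixels"].astype(float);b=np.clip(p[...,2]-p[...,0]-5,0,None);g=p.sum(2)
q=lambda u,v,z:(M.T@(ray(f,u,v,z)-w[:3]))[:2]
zf=w[2]-.0676
fr=[];ft=[]
for u in range(234,282):
    k=b[149:157,u]; v0=np.average(np.arange(149,157),weights=k+1e-9)
    col=g[156:172,u]; top=col[:3].mean(); i=np.argmax(col<(top+80)/2); v1=156+i-1+(col[i-1]-(top+80)/2)/(col[i-1]-col[i])
    fr.append(q(u,v0,.0065));ft.append(q(u,v1,zf))
fr,ft=np.array(fr),np.array(ft)
for n,Q in(("frame",fr),("foot",ft)):
    c=np.polyfit(Q[:,1],Q[:,0],1);print(n,"x at y=0",c[1].round(4),"theta",-np.degrees(c[0]).round(2),"resid",np.abs(np.polyval(c,Q[:,1])-Q[:,0]).max())
for n,v,z in(("foot",164,zf),("frame",160,.0065)):
    row=(g if n=="foot" else b)[v,215:300].astype(int);print(n,row.tolist())
for u,z in((232.4,zf),(283.2,zf),(223.1,.0065),(291.5,.0065)): print(u,q(u,164,z).round(4))
```

```text
frame x at y=0 0.0373 theta 0.4 resid 5.207636072875055e-05
foot x at y=0 0.032 theta -1.0 resid 0.000250562173391429
foot [631, 701, 708, 703, 688, 663, 594, 418, 254, 342, 434, 475, 480, 485, 490, 471, 345, 140, 69, 63, 72, 84, 78, 79, 75, 70, 72, 83, 85, 86, 93, 83, 77, 83, 85, 79, 91, 82, 101, 97, 92, 91, 97, 84, 82, 86, 94, 96, 95, 97, 99, 97, 100, 108, 99, 98, 94, 105, 96, 91, 109, 95, 104, 95, 104, 97, 84, 143, 312, 558, 661, 666, 663, 650, 603, 455, 338, 504, 667, 717, 723, 720, 717, 714, 720]
frame [0, 0, 0, 0, 0, 0, 0, 81, 124, 22, 0, 0, 0, 0, 0, 0, 0, 0, 0, 0, 0, 0, 0, 0, 0, 0, 0, 0, 0, 0, 0, 0, 0, 0, 0, 0, 0, 0, 0, 0, 0, 0, 0, 0, 0, 0, 0, 0, 0, 0, 0, 0, 0, 0, 0, 0, 0, 0, 0, 0, 0, 0, 0, 0, 0, 0, 0, 0, 0, 0, 0, 0, 0, 0, 0, 12, 119, 69, 0, 0, 0, 0, 0, 0, 0]
232.4 [ 0.0298 -0.0174]
283.2 [0.0298 0.0187]
223.1 [ 0.0294 -0.0242]
291.5 [0.0294 0.0248]
```

Run:
```python
from h import *
for n,r0 in(("w4",152),("w5",154)):
    f=dict(np.load(n+".npz"));g=f["pixels"].astype(float).sum(2)
    out=[]
    for u in range(234,284,3):
        col=g[r0:r0+14,u];i=np.argmax(col<300);out.append(round(r0+i-1+(col[i-1]-300)/(col[i-1]-col[i]),2))
    print(n,out)
f=dict(np.load("w5.npz"));print(f["pixels"][154:172,[234,240,250,260,270,280]].sum(2).T)
```

```text
w4 [np.float64(161.25), np.float64(161.11), np.float64(161.29), np.float64(161.06), np.float64(160.67), np.float64(161.0), np.float64(160.71), np.float64(160.65), np.float64(160.71), np.float64(160.9), np.float64(160.92), np.float64(160.93), np.float64(160.83), np.float64(160.78), np.float64(160.82), np.float64(160.8), np.float64(161.32)]
w5 [np.float64(161.79), np.float64(161.57), np.float64(161.21), np.float64(161.57), np.float64(161.59), np.float64(161.3), np.float64(161.33), np.float64(161.21), np.float64(161.31), np.float64(161.03), np.float64(160.85), np.float64(160.93), np.float64(160.89), np.float64(160.83), np.float64(160.78), np.float64(160.77), np.float64(161.34)]
[[544 704 707 705 702 699 700 634 213  52  63  81 111 134 118 129 125 134]
 [529 695 705 706 711 710 657 354  93  65  70  94 112 123 122 119 127 119]
 [517 695 713 708 712 711 665 378 105  58  79 100 115 124 114 119 130 117]
 [482 670 708 710 706 701 656 361 101  60  86 104  96 223 290  99  20   9]
 [481 669 710 707 712 707 641 258  57  76  98 126 117 130 127 128 127 130]
 [494 690 725 719 714 703 641 213  66  80  97 121 124 122 119 124 132 133]]
```

```bash
python3 -m inch '[[[-0.0006,-0.0002,-0.003],[0,0,0.012],0.2],[[-0.0006,-0.0002,-0.003],[0,0,0.012],0.2],[[-0.0006,-0.0002,-0.003],[0,0,0.012],0.2]]' 40
cat > chk.py <<'E'
from h import *
s,f=wrist();w=np.r_[s["tcp_pos"],s["tcp_rot"]];M=Ro.from_quat(w[3:]).as_matrix()
p=f["pixels"].astype(float);b=np.clip(p[...,2]-p[...,0]-5,0,None);g=p.sum(2)
q=lambda u,v,z:(M.T@(ray(f,u,v,z)-w[:3]))[:2]
import sys;zf=max(w[2]-.0676,.0065) if len(sys.argv)<2 else float(sys.argv[1])
a=b[140:156,240:278].sum(1).argmax()+140
fr=[];ft=[]
for u in range(238,280):
    k=b[a-4:a+5,u]; fr.append(q(u,np.average(np.arange(a-4,a+5),weights=k+1e-9),.0065))
    col=g[a+4:a+22,u];i=np.argmax(col<300);ft.append(q(u,a+4+i-1+(col[i-1]-300)/(col[i-1]-col[i]),zf))
for n,Q in(("frame",fr),("foot",ft)):
    Q=np.array(Q);c=np.polyfit(Q[:,1],Q[:,0],1);print(n,"x",c[1].round(4),"theta",-np.degrees(c[0]).round(2))
print(s["tcp_pos"],s["contact_force"]);np.savez("last.npz",**f)
cv2.imwrite("pics/last.png",cv2.resize(f["pixels"][130:230,200:320],(720,600),interpolation=2)[:,:,::-1])
E
python3 chk.py
```

```text
clock: 7.45
tcp_pos: [0.6418, -0.1154, 0.0785]
tcp_rot: [0.296, 0.955, -0.0, -0.0]
contact_force: [-0.4, -0.5, -0.7]
width: 0.361
finger_force: 39.8
frame x 0.0378 theta -0.41
foot x 0.0319 theta -1.08
[ 0.64178035 -0.11539501  0.07848352] [-0.38400902 -0.47868265 -0.72409584]
```

```bash
python3 -m inch '[[[0,0,0.001],[0,0,0.008],0.2],[[0,0,0.002],[0,0,0.008],0.2],[[0,0,0.003],[0,0,0.008],0.2],[[0,0,0.004],[0,0,0.008],0.2],[[0,0,0.005],[0,0,0.008],0.2],[[0,0,0.006],[0,0,0.008],0.2],[[0,0,0.006],[0,0,0.008],0.2]]' 40; python3 chk.py .0065
```

```text
clock: 8.2
tcp_pos: [0.6419, -0.1154, 0.0727]
tcp_rot: [0.3, 0.954, -0.0, 0.0]
contact_force: [-2.1, 0.2, 5.1]
width: 0.365
finger_force: 39.8
frame x 0.0378 theta -0.93
foot x 0.0315 theta -0.92
[ 0.64188016 -0.11537071  0.07270963] [-2.10921869  0.23007176  5.06803295]
```

View pics/last.png

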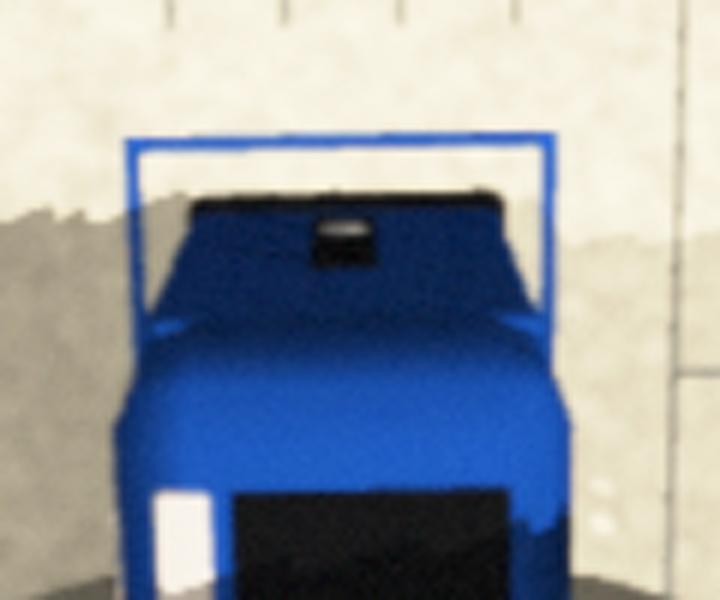

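The foot is square and centred in the frame: the frame's top edge is at row 140, the foot's is at row 200, and the side gaps match within 1 mm. The spring is engaged, so I'll press straight down.

```bash
python3 -m inch '[[[0,0,0.0015],[0,0,0],0.2],[[0,0,0.003],[0,0,0],0.2],[[0,0,0.0045],[0,0,0],0.2],[[0,0,0.006],[0,0,0],0.2],[[0,0,0.0075],[0,0,0],0.2],[[0,0,0.009],[0,0,0],0.2],[[0,0,0.010],[0,0,0],0.2],[[0,0,0.010],[0,0,0],0.2]]' 40
```

```text
clock: 9.05
tcp_pos: [0.642, -0.1153, 0.0631]
tcp_rot: [0.3, 0.954, 0.0, 0.0]
contact_force: [-3.8, 0.6, 8.5]
width: 0.36
finger_force: 39.8
```

```bash
python3 -m inch '[[[0,0,0.001],[0,0,0],0.2],[[0,0,0.002],[0,0,0],0.2],[[0,0,0.003],[0,0,0],0.2],[[0,0,0.003],[0,0,0],0.2]]' 40; python3 -m inch '[[[0,0,0.0005],[0,0,0],0.2],[[0,0,0.0005],[0,0,0],0.2]]' 40;  python3 -m inch '[[[0,0,0.0005],[0,0,0],0.2],[[0,0,0.0005],[0,0,0],0.2]]' 40
```

```text
clock: 9.45
tcp_pos: [0.6421, -0.1154, 0.061]
tcp_rot: [0.3, 0.954, -0.0, 0.0]
contact_force: [-6.8, 1.2, 14.8]
width: 0.362
finger_force: 39.8
clock: 9.65
tcp_pos: [0.6421, -0.1154, 0.061]
tcp_rot: [0.3, 0.954, -0.0, 0.001]
contact_force: [-8.5, 1.8, 19.5]
width: 0.364
finger_force: 39.8
clock: 9.85
tcp_pos: [0.6422, -0.1154, 0.061]
tcp_rot: [0.3, 0.954, -0.0, 0.001]
contact_force: [-9.5, 1.7, 24.1]
width: 0.363
finger_force: 39.8
```

```bash
python3 -m inch '[[[0,0,-0.001],[0,0,0],0.2],[[0,0,-0.001],[0,0,0],0.2],[[0,0,-0.001],[0,0,0],0.2]]' 40; python3 chk.py .0065
```

```text
clock: 10.15
tcp_pos: [0.6421, -0.1154, 0.061]
tcp_rot: [0.3, 0.954, 0.0, 0.0]
contact_force: [-6.9, 1.7, 15.9]
width: 0.36
finger_force: 39.8
frame x 0.038 theta -1.13
foot x 0.0316 theta -0.46
[ 0.6420802  -0.11535216  0.06100554] [-6.87962416  1.7454418  15.85440475]
```

View pics/last.png

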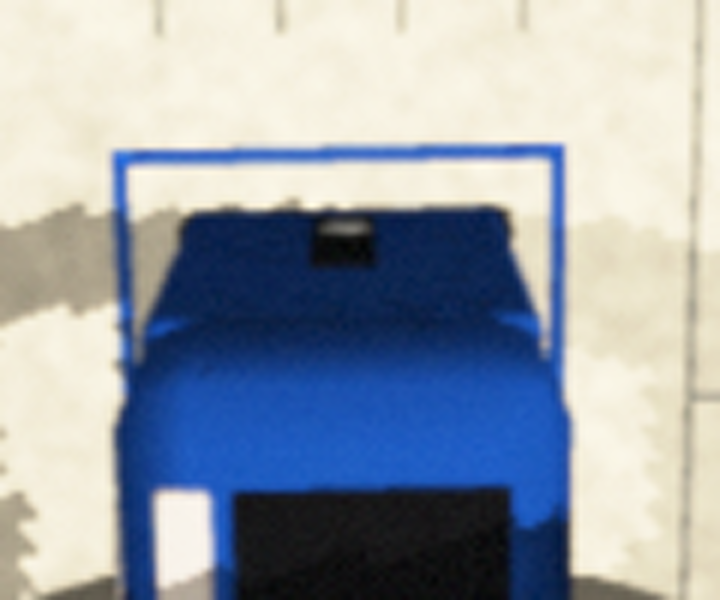

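The handle is at its stop: z stays at 61 mm while the force exceeds the spring's 10 N. The stamp is square in the frame with its strip towards the form's bottom edge. I'll ease off slightly and hand in.

```bash
python3 -m inch '[[[0,0,-0.0002],[0,0,0],0.2],[[0,0,-0.0002],[0,0,0],0.2],[[0,0,-0.0002],[0,0,0],0.2]]' 40 && python3 -c "
from station import r
print(r.finish_job())"
```

```text
clock: 10.5
tcp_pos: [0.6421, -0.1154, 0.061]
tcp_rot: [0.3, 0.954, 0.0, 0.0]
contact_force: [-5.0, 1.8, 14.1]
width: 0.364
finger_force: 39.8
the job is handed in; nothing more can be done
None
```

The job is handed in at 10.5 s: the blue stamp stands in the form's box, square to about 1° and centred to about 1 mm by camera, strip towards the bottom edge, handle gripped and held at its stop with about 14 N (it briefly reached 24 N, just under the 25 N limit); the red stamp was not touched, but I did not take a last look at the tray.

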